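# Zero the grip tally wheel

## Task

Bring the packing counter back to zero: with a fingertip, flick the edge of its toothed thumbwheel clockwise (seen from above), click by click, until the red tooth stands right under the yellow pointer. Let the wheel settle on the last click before zero, then give it the final click, and do not run past. The counter only stands on the bench: leave it standing where it is, do not lift it, and leave the goods around it alone.

Things in the scene. Friction and masses are not known exactly. Their poses are not given: they have to be found in the camera images.
- tally: The counter: loose, heavy (about 2.5 kg) blue base on 4 rubber feet, not fastened; pushed sideways with over about 10 N it slides. Round part 104 mm across (feet to 114), top 40 mm high; a foot 34 wide, 16 high runs along +x to 100 mm from the axis. Origin: on the wheel's axis at bench level. +x points from the axis to the pointer's post, away from the robot within 0.45 rad; +z up.
- wheel (a joint): Wheel angle, rad, about its upright axis. 0: red tooth under the pointer; grows clockwise seen from above (red tooth lies at angle -value from the counter's +x). 8 clicks a turn, 0.785 each; rests on whole clicks; starts 2, 3 or 4 clicks before zero (to -3.14). A sprung roller holds each click: about 2 N at a tooth's end moves it; past half-way it snaps on to the next click and stops.
- wheel_centre (a point): On the wheel's axis, half-way up the teeth, 58 mm above the bench. White disc 88 mm across, 46 to 64 mm above the bench, red stripe towards the red tooth; steel hub to 74 mm. 8 teeth (1 red, 7 black) at 45 degrees, one at the post on every click: 10 mm wide, 44 to 72 mm above the bench, ends 66 mm from the axis. Gaps between teeth are open down to the base's top (40 mm).
- red_tooth (a point): Point on the red tooth, half-way up it, 58 mm from the wheel's axis and 58 mm above the bench.
- pointer (a point): Tip of the yellow pointer: 57 mm from the wheel's axis on the post's side, 87 mm above the bench; 6 mm thick, its underside 12 mm above the teeth. Its post, 12 x 22 mm and 84 mm high, stands 90 mm from the axis.
- grip_green: Bystander: green handlebar grip standing on its 42 mm flange, 115 mm high, beside the counter (left or right), 165 to 200 mm from the axis. Origin: centre of its underside.
- grip_black: Bystander: black handlebar grip of the same size, standing on the counter's other side, 165 to 200 mm from the axis. Origin: centre of its underside.
- spool: Bystander: black spool standing on end, 60 mm in diameter, 50 mm high. Origin: centre of its underside.
- lube: Bystander: small green bottle with a red cap, 44 mm in diameter, 130 mm high. Origin: centre of its underside.
- pack_yellow: Bystander: yellow pack lying flat, 100 x 70 mm, 45 mm high. Origin: centre of its underside.
- spacer: Bystander: aluminium ring 48 mm in diameter, 20 mm high. Origin: centre of its underside.
There are look-alikes about, which are no part of the job. What is shaped like the tally but green or pink is not meant.

How it is judged:
By the outcome, as a careful person would: the job done as asked, in the order asked, and still so for the second after the job is handed in, with the robot touching nothing.
It also fails if it takes over 64 s, if anything falls off the work surface, if the arm or the gripper's body presses on something with over 40 N, if the wrist force passes 120 N, or if a joint passes its speed limit or range.

## Robot

A 6-joint arm with a two-finger parallel gripper is mounted at the origin on the work surface. World frame = base frame: x ahead of the robot, y to its left, z up, the work surface at z = 0. Lengths are in m, angles in rad, forces in N, time in s.
With the tool pointing down it reaches from about 0.375 to 0.975 m from the base axis. Payload 3.8 kg.
Tool frame: the origin (TCP) lies on the centre line of the jaws, within the pads' length; the fingertips stand 25 mm ahead of it and the grasp point (between the pads) lies 6 mm ahead of it; z points along the fingers, y is the line along which they close (so a half turn about z gives the same grasp; the last joint's range is limited). The gripper opens to 85 mm and grips with 20 to 120 N. Pads are 22 mm wide; open, the fingers measure 114 mm over their backs; the gripper's body (76 mm by 85 mm) begins 54 mm behind the grasp point. The pads swing forward as they close: fully open they stand 13 mm farther back than shut.
Start: joints at [1.13, 0.264, 1.604, -0, 1.274, -0.037], TCP at [0.265, 0.621, 0.256] pointing down, gripper open.
Joint ranges: [-2.63, 2.63], [-0.94, 2.18], [0.31, 2.57], [-1.31, 4.45], [0, 2.66], [-2.55, 2.55]. Speed limits (rad/s): [2.57, 2.57, 3.14, 3.14, 3.14, 3.14].

## Interface

Orientations are given as a rotation vector (axis times angle).
In Python, from workcell import bot gives the robot as it stands. The module is installed in compiled form; this text tells all that it offers.
- The arm moves only by the tool play_rows, never from a script. Its argument "commands" is a list that holds one entry, the list of rows, each a list of 7 numbers: the shift along the tool's x, y, z as a fraction of full scale, then the turn, a rotation vector about the tool's x, y, z as a fraction of full scale, then the closure, from -1 (fully open) to 1 (shut). A call has 1 to 8 rows; each row is the pose to reach, as a shift and turn from the pose commanded when the call began, along the tool's axes at that moment, turning the shorter way round; what a row does not reach only later rows make up. Full scale, the value 1, is 60 cm for a shift and 180 degrees for a turn. A row lasts 1/10 s, in which the tool goes at most 50 mm and 8.59 degrees, less where a joint would pass 70% of its speed; a pose out of reach is approached as far as the arm can. A call with a number of a shift or a turn outside -1 to 1 is refused whole. A call with a gripper value outside its range is refused whole. The fingers move at their own pace and stop on an object; "force" is the grip in N (left out, the last holds). Time passes only in rows, so rows that repeat a pose let the fingers close. It gives the time, the measured TCP pose, the force, the opening and the grip force at its end, in the units of the state.
- bot.read_state(): the state, without advancing time (a new reading comes with each control period).
- bot.read_camera(name): name is "scene" or "top"; returns the picture (384x512x3 uint8, blue, green, red); there is no depth.
- bot.camera_params(name): a dict with "fov_y" (degrees; the focal length in pixels is half the picture's height over the tangent of half this angle, whatever the lens; pixels are square), "cx", "cy" (the principal point, pixels), "rvec" (rotation vector, rad) and "tvec" (3), from world to camera coordinates, as OpenCV has them. Camera axes: x right, y down, z forward; pixel columns grow to the right and rows downward; lengths in m; the calibration is good to about 2 mm. A picture is of the moment at which its call begins. camera_params takes no time and is no camera call.
- bot.finish_job(): hands the job in; it is judged then, once.
The state is a dict: "time": time; "q": joint angles; "joint_vel": joint speeds; "joint_torque": joint torques, N m; "tool_pos": TCP position; "tcp_rot": TCP orientation; "wrist_force": force on the tool from outside, world axes, zero at the start; "torque": the same for the moment, N m; "width": opening from 0.0 (shut) to 1.0 (fully open); "grip_force": force on a finger pad.
Only numpy, scipy, OpenCV 4.12 (cv2) and the standard library are available. Lean on these libraries where they do the work, as an engineer would, in place of code of your own. Each camera call takes 0.05 s, during which the arm holds its last target. There are 200 camera calls.

## Working session

There is one attempt and no reset: what is moved stays moved. The work goes in short steps, Python scripts to look and compute and a tool call to move; the robot and the scene stay as the last step left them, time stands still between calls to the robot, and variables do not carry over. Pictures are saved under pics/ and viewed, at most 10 in all, crops included, and the job is handed in when it is done.

Besides the shell and the picture viewer there is one more tool, called after ">>>" as a command line: name --argument value ..., lists and objects as JSON in quotes. play_rows: Moves the arm, as the interface text tells. Its arguments: {"type":"object","properties":{"commands":{"type":"array"},"force":{"type":"number"}},"required":["commands"]}

```bash
mkdir -p pics; cat > h.py <<'E'
from workcell import bot
import numpy as np, cv2
def cam(n):
    p=bot.camera_params(n); f=192/np.tan(np.radians(p["fov_y"])/2)
    R=cv2.Rodrigues(np.array(p["rvec"],float))[0]; return f,p["cx"],p["cy"],R,np.array(p["tvec"],float)
def ray(n,u,v,z):
    f,cx,cy,R,t=cam(n); o=-R.T@t; d=R.T@np.array([(u-cx)/f,(v-cy)/f,1]); return o+d*(z-o[2])/d[2]
def proj(n,P):
    f,cx,cy,R,t=cam(n); c=R@np.array(P)+t; return f*c[0]/c[2]+cx, f*c[1]/c[2]+cy
E
python3 - <<'E'
from h import *
a=bot.read_camera("scene");b=bot.read_camera("top")
cv2.imwrite("pics/scene0.png",a);cv2.imwrite("pics/top0.png",b)
cv2.imwrite("pics/top0b.png",cv2.resize(b,(768,576)))
s=bot.read_state();print(s["time"],s["tool_pos"],s["tcp_rot"],s["width"])
for n in("scene","top"):print(bot.camera_params(n))
E
```

```text
0.1 [0.2649393  0.62014467 0.25505067] [-0.62986646 -3.07730769  0.0031927 ] 0.9996592461301574
{'fov_y': 46.386240893419355, 'cx': 249.61581704619448, 'cy': 188.23327395384808, 'rvec': array([ 1.53832049,  2.04563941, -0.80173584]), 'tvec': array([ 0.16387598, -0.33468485,  1.70043929])}
{'fov_y': 56.47306257983991, 'cx': 254.30555343839305, 'cy': 181.10596946052374, 'rvec': array([ 2.20185589, -2.13995458,  0.06106611]), 'tvec': array([-0.00518886,  0.56184937,  1.14576825])}
```

View pics/top0b.png

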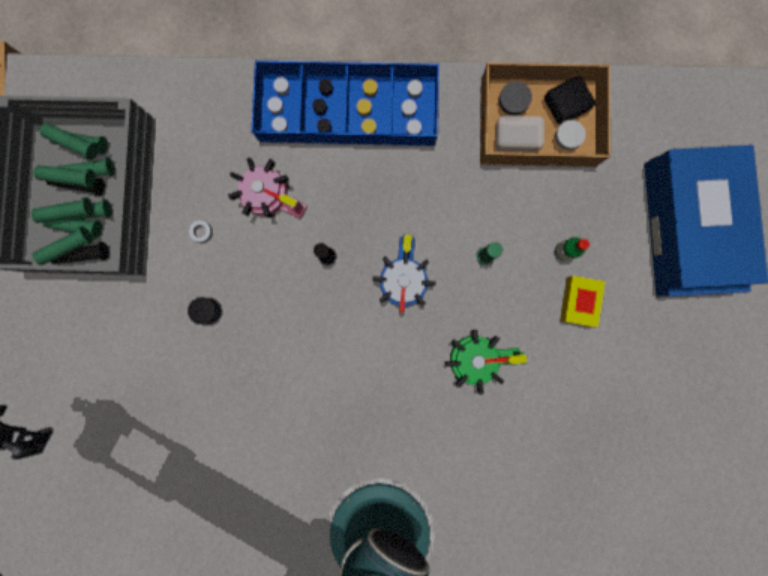

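View pics/scene0.png

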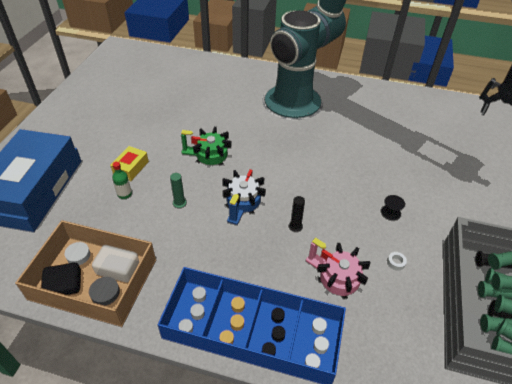

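Three counters show in the top view (enlarged pixels): pink (262,190), blue/white (403,280) and green (478,362). The blue one is meant, because the pink and green ones are excluded by colour. Its red stripe points at the robot, about 4 clicks before zero. I'll measure it and confirm it in a crop.

```bash
cat >> h.py <<'E'
def measure(img):
    x0,y0=235,150; c=img[y0:215,x0:305]; h=cv2.cvtColor(c,cv2.COLOR_BGR2HSV).astype(int)
    H,S,V=h[...,0],h[...,1],h[...,2]
    def cen(m):
        m=m.astype(np.uint8);n,l,st,ce=cv2.connectedComponentsWithStats(m)
        k=1+np.argmax(st[1:,4]); return ce[k]+[x0,y0],st[k],(l==k)
    ye=cen((H>20)&(H<35)&(S>120)&(V>100)); re=cen(((H<8)|(H>172))&(S>120)&(V>80))
    wh=cen((S<60)&(V>160))
    return ye,re,wh
E
python3 - <<'E'
from h import *
b=cv2.imread("pics/top0.png")
ye,re,wh=measure(b)
for n,k,z in(("yel",ye,.087),("red",re,.066),("white",wh,.064)):print(n,k[0],k[1],ray("top",*k[0],z).round(4))
# white ellipse via hull of white+red
m=((wh[2]|re[2])*255).astype(np.uint8);m=cv2.morphologyEx(m,cv2.MORPH_CLOSE,np.ones((3,3)))
pts=cv2.findNonZero(wh[2].astype(np.uint8));(cx,cy),r=cv2.minEnclosingCircle(pts);print("circ",ray("top",cx+235,cy+150,.064).round(4),r)
c=b[145:220,225:315];cv2.imwrite("pics/crop0.png",cv2.resize(c,(720,600),interpolation=cv2.INTER_CUBIC))
f,cx,cy,R,t=cam("top");print(-R.T@t, f)
# bystanders approx base
for nm,u,v in(("green grip",489,253),("black grip",325,254)):print(nm,ray("top",u/1.5,v/1.5,.06).round(3))
E
```

```text
yel [271.04 161.9 ] [34  7  5 11 50] [ 0.6177 -0.0407  0.087 ]
red [267.75609756 201.19512195] [31 42  4 17 41] [ 0.4965 -0.0341  0.066 ]
white [268.9614561  186.42826552] [ 21  24  27  27 467] [ 0.543  -0.0367  0.064 ]
circ [ 0.5428 -0.0368  0.064 ] 13.756916999816895
[ 0.47115663 -0.01586728  1.18585252] 357.53092814511695
green grip [ 0.604 -0.215  0.06 ]
black grip [0.593 0.131 0.06 ]
```

View pics/crop0.png

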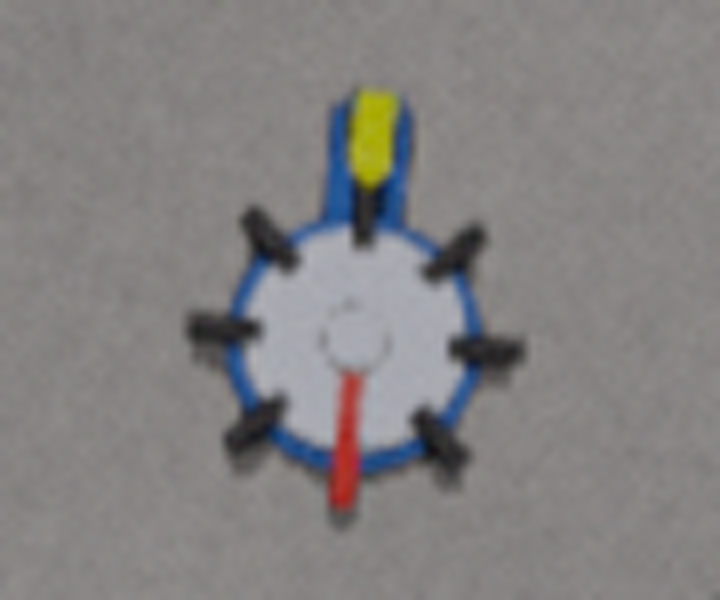

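The crop shows the blue counter with its white wheel. The yellow pointer is at crop (372,140) and the red tooth is at (345,490), opposite it, so the wheel is at -4 clicks. I'll push at the side near the robot, towards +y, with the jaws shut.

```bash
cat >> h.py <<'E'
from scipy.spatial.transform import Rotation as Ro
C=np.array([.543,-.037]); YAW=-.055
def target(phi,r,z):
    a=np.radians(phi)+YAW; p=np.r_[C+r*np.array([np.cos(a),np.sin(a)]),z]
    t=a-np.pi/2; x=np.array([np.cos(t),np.sin(t),0]);zz=np.array([0,0,-1.])
    return p,np.c_[x,np.cross(zz,x),zz]
def rows(seq,start=None):
    if start is None:
        s=bot.read_state();p0,R0=np.array(s["tool_pos"]),Ro.from_rotvec(s["tcp_rot"]).as_matrix()
    else: p0,R0=target(*start)
    for q in seq:
        p,R=target(*q);print(q,np.r_[R0.T@(p-p0)/.6,Ro.from_matrix(R0.T@R).as_rotvec()/np.pi].round(4).tolist())
E
python3 - <<'E'
from h import *
rows([(202.5,125,.2)][:0]+[(202.5,.125,.2),(202.5,.125,.085)])
A=(202.5,.125,.085)
print("in");rows([(202.5,.07,.085)],A)
print("arc");rows([(f,.07,.085) for f in np.linspace(202.5,157.5,9)[1:]],(202.5,.07,.085))
print("out");rows([(157.5,.125,.085),(202.5,.125,.085)],(157.5,.07,.085))
E
```

```text
(202.5, 0.125, 0.2) [-0.7029, -0.9656, 0.0937, -0.0006, 0.0003, 0.264]
(202.5, 0.125, 0.085) [-0.7029, -0.9652, 0.2854, -0.0006, 0.0003, 0.264]
in
(202.5, 0.07, 0.085) [-0.0, 0.0917, 0.0, 0.0, 0.0, 0.0]
arc
(np.float64(196.875), 0.07, 0.085) [0.0114, 0.0006, 0.0, 0.0, 0.0, 0.0313]
(np.float64(191.25), 0.07, 0.085) [0.0228, 0.0022, 0.0, 0.0, 0.0, 0.0625]
(np.float64(185.625), 0.07, 0.085) [0.0339, 0.005, 0.0, 0.0, 0.0, 0.0937]
(np.float64(180.0), 0.07, 0.085) [0.0446, 0.0089, 0.0, 0.0, 0.0, 0.125]
(np.float64(174.375), 0.07, 0.085) [0.055, 0.0138, 0.0, 0.0, 0.0, 0.1563]
(np.float64(168.75), 0.07, 0.085) [0.0648, 0.0197, 0.0, 0.0, 0.0, 0.1875]
(np.float64(163.125), 0.07, 0.085) [0.074, 0.0265, 0.0, 0.0, 0.0, 0.2187]
(np.float64(157.5), 0.07, 0.085) [0.0825, 0.0342, 0.0, 0.0, 0.0, 0.25]
out
(157.5, 0.125, 0.085) [0.0, -0.0917, 0.0, 0.0, 0.0, 0.0]
(202.5, 0.125, 0.085) [-0.1473, -0.0306, 0.0, 0.0, 0.0, -0.25]
```

>>> play_rows --commands '[[[-0.35, -0.48, 0.045, 0, 0, 0.13, 1], [-0.35, -0.48, 0.045, 0, 0, 0.13, 1], [-0.35, -0.48, 0.045, 0, 0, 0.13, 1], [-0.35, -0.48, 0.045, 0, 0, 0.13, 1], [-0.35, -0.48, 0.045, 0, 0, 0.13, 1], [-0.35, -0.48, 0.045, 0, 0, 0.13, 1], [-0.35, -0.48, 0.045, 0, 0, 0.13, 1], [-0.35, -0.48, 0.045, 0, 0, 0.13, 1]]]' --force 30

```text
time: 0.9
tool_pos: [0.3449, 0.2688, 0.228]
tcp_rot: [-1.247, -2.883, 0.005]
wrist_force: [-0.3, 0.4, 0.3]
width: -0.0
grip_force: 0.0
```

```bash
python3 -c "
from h import *
rows([(202.5,.125,.2),(202.5,.125,.085)])"
```

```text
(202.5, 0.125, 0.2) [-0.5132, -0.2987, 0.0483, -0.0009, 0.0006, 0.1326]
(202.5, 0.125, 0.085) [-0.5129, -0.2981, 0.2399, -0.0009, 0.0006, 0.1326]
```

>>> play_rows --commands '[[[-0.513, -0.298, 0.05, 0, 0, 0.132, 1], [-0.513, -0.298, 0.05, 0, 0, 0.132, 1], [-0.513, -0.298, 0.05, 0, 0, 0.132, 1], [-0.513, -0.298, 0.05, 0, 0, 0.132, 1], [-0.513, -0.298, 0.05, 0, 0, 0.132, 1], [-0.513, -0.298, 0.05, 0, 0, 0.132, 1], [-0.513, -0.298, 0.05, 0, 0, 0.132, 1], [-0.513, -0.298, 0.05, 0, 0, 0.132, 1]]]'

```text
time: 1.7
tool_pos: [0.428, -0.077, 0.1991]
tcp_rot: [1.815, 2.563, -0.002]
wrist_force: [-0.7, 0.4, -0.6]
width: -0.0
grip_force: 0.0
```

>>> play_rows --commands '[[[0, 0, 0, 0, 0, 0, 1], [0, 0, 0, 0, 0, 0, 1]]]'

```text
time: 1.9
tool_pos: [0.4269, -0.0719, 0.199]
tcp_rot: [-1.808, -2.568, -0.001]
wrist_force: [-0.1, 0.5, -0.1]
width: -0.003
grip_force: 0.0
```

```bash
python3 -c "
from h import *
rows([(202.5,.125,.2),(202.5,.125,.085)])
a=bot.read_camera('scene')[110:260,170:370];cv2.imwrite('pics/s1.png',cv2.resize(a,(800,600)))"
```

```text
(202.5, 0.125, 0.2) [-0.0091, -0.0066, -0.0017, -0.0002, -0.0004, 0.002]
(202.5, 0.125, 0.085) [-0.0094, -0.0065, 0.19, -0.0002, -0.0004, 0.002]
```

View pics/s1.png

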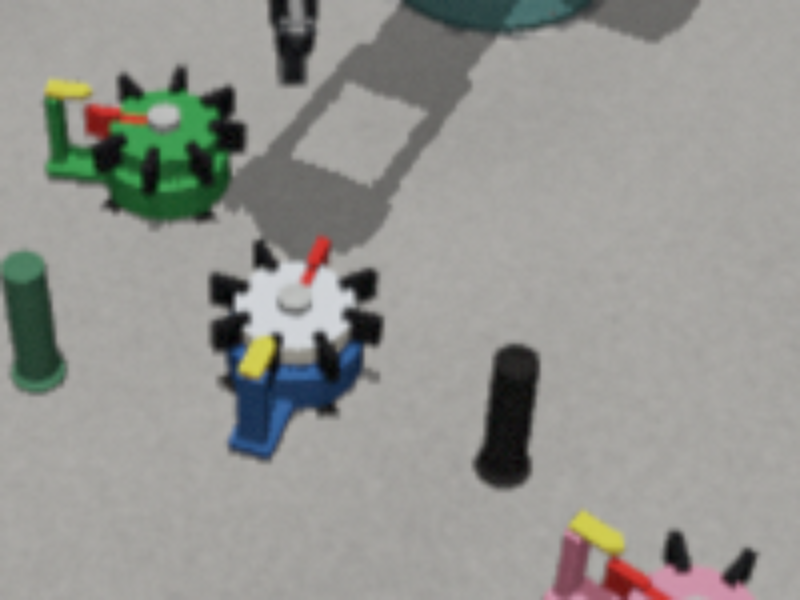

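The crop shows the shut fingers at (293,60), above the bench on the near side. The wheel is untouched, with the red tooth at (320,250). I'll descend and insert.

>>> play_rows --commands '[[[-0.009, -0.0065, 0.08, 0, 0, 0.002, 1], [-0.009, -0.0065, 0.16, 0, 0, 0.002, 1], [-0.009, -0.0065, 0.19, 0, 0, 0.002, 1], [-0.009, -0.0065, 0.19, 0, 0, 0.002, 1], [-0.009, -0.0065, 0.19, 0, 0, 0.002, 1]]]'

```text
time: 2.45
tool_pos: [0.4256, -0.0781, 0.0858]
tcp_rot: [-1.814, -2.565, -0.0]
wrist_force: [0.1, -1.1, 0.4]
width: -0.002
grip_force: 0.0
```

```bash
python3 -c "
from h import *
rows([(202.5,.125,.085),(202.5,.07,.085)])"
```

```text
(202.5, 0.125, 0.085) [-0.0002, -0.001, 0.0013, 0.0, -0.0, 0.0007]
(202.5, 0.07, 0.085) [-0.0004, 0.0907, 0.0013, 0.0, -0.0, 0.0007]
```

>>> play_rows --commands '[[[0, 0.03, 0, 0, 0, 0, 1], [0, 0.06, 0, 0, 0, 0, 1], [0, 0.091, 0, 0, 0, 0, 1], [0, 0.091, 0, 0, 0, 0, 1]]]'

```text
time: 2.85
tool_pos: [0.4813, -0.0608, 0.0886]
tcp_rot: [1.81, 2.56, 0.005]
wrist_force: [0.1, -0.1, -0.1]
width: 0.001
grip_force: 0.0
```

>>> play_rows --commands '[[[0.0114, 0.0006, 0, 0, 0, 0.031, 1], [0.0228, 0.0022, 0, 0, 0, 0.0625, 1], [0.0339, 0.005, 0, 0, 0, 0.094, 1], [0.0446, 0.0089, 0, 0, 0, 0.125, 1], [0.055, 0.0138, 0, 0, 0, 0.156, 1], [0.0648, 0.0197, 0, 0, 0, 0.1875, 1], [0.074, 0.0265, 0, 0, 0, 0.219, 1], [0.0825, 0.0342, 0, 0, 0, 0.25, 1]]]'

```text
time: 3.65
tool_pos: [0.4801, -0.0075, 0.0869]
tcp_rot: [2.661, 1.668, 0.003]
wrist_force: [-0.1, 1.1, -0.7]
width: -0.004
grip_force: 0.0
```

>>> play_rows --commands '[[[0, 0, 0, 0, 0, 0, 1], [0, -0.03, 0, 0, 0, 0, 1], [0, -0.06, 0, 0, 0, 0, 1], [0, -0.0917, 0, 0, 0, 0, 1], [0, -0.0917, 0, 0, 0, 0, 1]]]'

```text
time: 4.15
tool_pos: [0.4278, 0.0164, 0.0853]
tcp_rot: [-2.656, -1.677, 0.002]
wrist_force: [0.4, 0.8, -0.8]
width: 0.0
grip_force: 0.0
```

```bash
python3 -c "
from h import *
rows([(157.5,.125,.085),(202.5,.125,.085)])
a=bot.read_camera('scene');cv2.imwrite('pics/s2.png',cv2.resize(a[140:230,190:310],(800,600)))"
```

```text
(157.5, 0.125, 0.085) [0.0029, 0.0033, 0.0006, -0.0004, 0.0002, 0.001]
(202.5, 0.125, 0.085) [-0.1446, 0.0638, 0.0006, -0.0005, 0.0, -0.249]
```

View pics/s2.png

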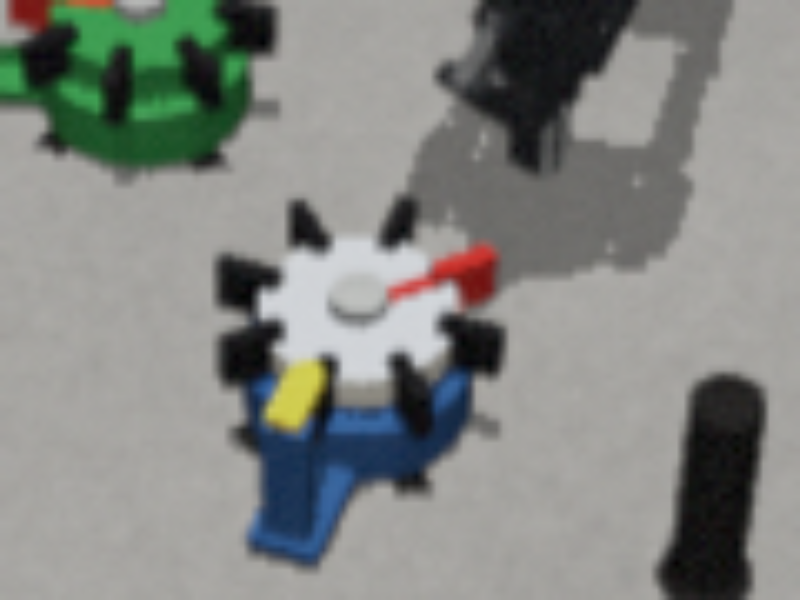

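The wheel went exactly one click: the red tooth is now at (480,275) and a black tooth stands under the pointer at (300,395). The counter has not moved. I'll repeat the stroke.

>>> play_rows --commands '[[[-0.05, 0.0, 0, 0, 0, -0.04, 1], [-0.1, 0.03, 0, 0, 0, -0.08, 1], [-0.1446, 0.0638, 0, 0, 0, -0.12, 1], [-0.1446, 0.0638, 0, 0, 0, -0.17, 1], [-0.1446, 0.0638, 0, 0, 0, -0.21, 1], [-0.1446, 0.0638, 0, 0, 0, -0.249, 1], [-0.1446, 0.0638, 0, 0, 0, -0.249, 1], [-0.1446, 0.0638, 0, 0, 0, -0.249, 1]]]'

```text
time: 5.0
tool_pos: [0.4279, -0.0793, 0.0858]
tcp_rot: [1.823, 2.557, 0.0]
wrist_force: [-0.4, -1.1, -0.5]
width: 0.0
grip_force: 0.0
```

```bash
python3 -c "
from h import *
rows([(202.5,.125,.085),(202.5,.07,.085)])"
```

```text
(202.5, 0.125, 0.085) [0.003, -0.004, 0.0013, 0.0003, 0.0003, -0.0018]
(202.5, 0.07, 0.085) [0.0035, 0.0876, 0.0014, 0.0003, 0.0003, -0.0018]
```

>>> play_rows --commands '[[[0.0035, 0.03, 0, 0, 0, 0, 1], [0.0035, 0.06, 0, 0, 0, 0, 1], [0.0035, 0.0875, 0, 0, 0, 0, 1], [0.0035, 0.0875, 0, 0, 0, 0, 1]]]'

```text
time: 5.4
tool_pos: [0.4793, -0.0589, 0.086]
tcp_rot: [1.818, 2.559, 0.002]
wrist_force: [-1.0, 0.0, -0.0]
width: -0.001
grip_force: 0.0
```

>>> play_rows --commands '[[[0.0114, 0.0006, 0, 0, 0, 0.031, 1], [0.0228, 0.0022, 0, 0, 0, 0.0625, 1], [0.0339, 0.005, 0, 0, 0, 0.094, 1], [0.0446, 0.0089, 0, 0, 0, 0.125, 1], [0.055, 0.0138, 0, 0, 0, 0.156, 1], [0.0648, 0.0197, 0, 0, 0, 0.1875, 1], [0.074, 0.0265, 0, 0, 0, 0.219, 1], [0.0825, 0.0342, 0, 0, 0, 0.25, 1]]]'

```text
time: 6.2
tool_pos: [0.4789, -0.0057, 0.0851]
tcp_rot: [-2.665, -1.663, 0.001]
wrist_force: [-0.7, 0.0, -0.4]
width: 0.001
grip_force: 0.0
```

>>> play_rows --commands '[[[0, 0, 0, 0, 0, 0, 1], [0, -0.03, 0, 0, 0, 0, 1], [0, -0.06, 0, 0, 0, 0, 1], [0, -0.0917, 0, 0, 0, 0, 1], [0, -0.0917, 0, 0, 0, 0, 1], [0, -0.0917, 0, 0, 0, 0, 1]]]'

```text
time: 6.8
tool_pos: [0.4298, 0.0177, 0.0854]
tcp_rot: [2.66, 1.671, 0.001]
wrist_force: [0.5, -1.0, -0.2]
width: 0.001
grip_force: 0.0
```

```bash
python3 -c "
from h import *
rows([(157.5,.125,.085),(202.5,.125,.085)])
a=bot.read_camera('scene');cv2.imwrite('pics/s3.png',cv2.resize(a[140:230,190:310],(600,450)))"
```

```text
(157.5, 0.125, 0.085) [-0.0006, 0.0012, 0.0007, 0.0003, -0.0, -0.0004]
(202.5, 0.125, 0.085) [-0.1478, 0.0624, 0.0007, 0.0002, 0.0001, -0.2504]
```

View pics/s3.png

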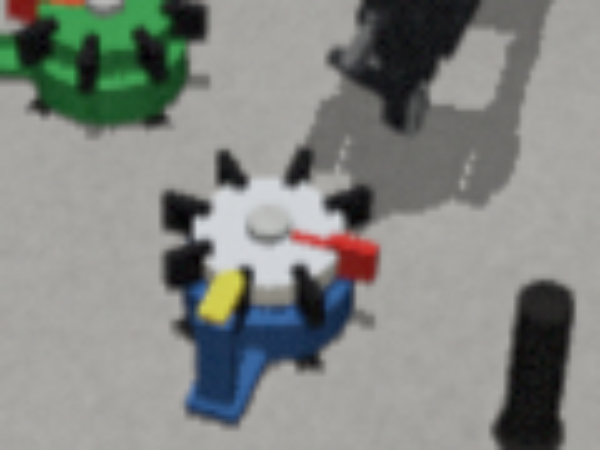

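The red tooth is at (358,258), two clicks before zero. I'll give it the third click.

>>> play_rows --commands '[[[-0.05, 0.0, 0, 0, 0, -0.04, 1], [-0.1, 0.03, 0, 0, 0, -0.08, 1], [-0.1478, 0.0624, 0, 0, 0, -0.12, 1], [-0.1478, 0.0624, 0, 0, 0, -0.17, 1], [-0.1478, 0.0624, 0, 0, 0, -0.21, 1], [-0.1478, 0.0624, 0, 0, 0, -0.25, 1], [-0.1478, 0.0624, 0, 0, 0, -0.25, 1], [-0.1478, 0.0624, 0, 0, 0, -0.25, 1]]]'

```text
time: 7.65
tool_pos: [0.4253, -0.0787, 0.0854]
tcp_rot: [1.824, 2.557, 0.0]
wrist_force: [1.0, -0.3, -0.9]
width: 0.0
grip_force: 0.0
```

```bash
python3 -c "
from h import *
rows([(202.5,.125,.085),(202.5,.07,.085)])"
```

```text
(202.5, 0.125, 0.085) [0.0006, -0.0003, 0.0007, 0.0001, 0.0001, -0.002]
(202.5, 0.07, 0.085) [0.0012, 0.0914, 0.0007, 0.0001, 0.0001, -0.002]
```

>>> play_rows --commands '[[[0.001, 0.03, 0, 0, 0, 0, 1], [0.001, 0.06, 0, 0, 0, 0, 1], [0.001, 0.091, 0, 0, 0, 0, 1], [0.001, 0.091, 0, 0, 0, 0, 1]]]'

```text
time: 8.05
tool_pos: [0.4787, -0.0595, 0.0859]
tcp_rot: [1.82, 2.558, 0.002]
wrist_force: [-0.2, 0.9, 0.8]
width: -0.001
grip_force: 0.0
```

>>> play_rows --commands '[[[0.0114, 0.0006, 0, 0, 0, 0.031, 1], [0.0228, 0.0022, 0, 0, 0, 0.0625, 1], [0.0339, 0.005, 0, 0, 0, 0.094, 1], [0.0446, 0.0089, 0, 0, 0, 0.125, 1], [0.055, 0.0138, 0, 0, 0, 0.156, 1], [0.0648, 0.0197, 0, 0, 0, 0.1875, 1], [0.074, 0.0265, 0, 0, 0, 0.219, 1], [0.0825, 0.0342, 0, 0, 0, 0.25, 1]]]'

```text
time: 8.85
tool_pos: [0.4783, -0.0063, 0.0851]
tcp_rot: [-2.666, -1.661, 0.002]
wrist_force: [0.1, -0.0, 0.8]
width: 0.002
grip_force: 0.0
```

>>> play_rows --commands '[[[0, 0, 0, 0, 0, 0, 1], [0, -0.03, 0, 0, 0, 0, 1], [0, -0.06, 0, 0, 0, 0, 1], [0, -0.0917, 0, 0, 0, 0, 1], [0, -0.0917, 0, 0, 0, 0, 1], [0, -0.0917, 0, 0, 0, 0, 1]]]'

```text
time: 9.45
tool_pos: [0.4297, 0.0174, 0.0854]
tcp_rot: [2.66, 1.67, 0.001]
wrist_force: [0.1, 0.3, -0.7]
width: 0.001
grip_force: 0.0
```

```bash
python3 -c "
from h import *
rows([(157.5,.125,.085),(202.5,.125,.085)])
a=bot.read_camera('scene');cv2.imwrite('pics/s4.png',cv2.resize(a[140:230,190:310],(600,450)))"
```

```text
(157.5, 0.125, 0.085) [0.0, 0.0011, 0.0007, 0.0003, -0.0, -0.0006]
(202.5, 0.125, 0.085) [-0.1472, 0.0624, 0.0007, 0.0003, 0.0001, -0.2506]
```

View pics/s4.png

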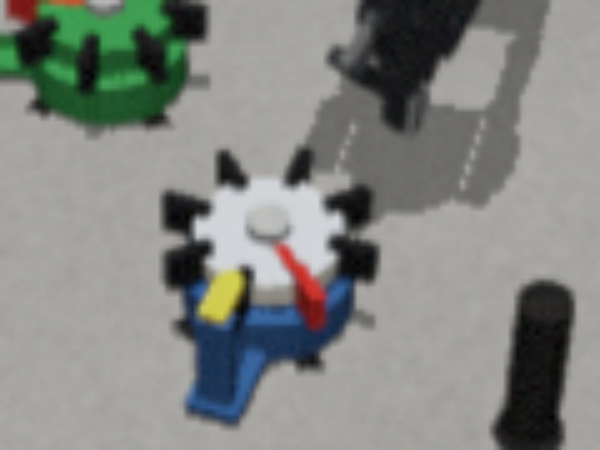

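The red tooth is at (312,305), settled on the last click before zero. It rests while I bring the arm back, plus an extra pause, and then gets the final click.

>>> play_rows --commands '[[[-0.05, 0.0, 0, 0, 0, -0.04, 1], [-0.1, 0.03, 0, 0, 0, -0.08, 1], [-0.1472, 0.0624, 0, 0, 0, -0.12, 1], [-0.1472, 0.0624, 0, 0, 0, -0.17, 1], [-0.1472, 0.0624, 0, 0, 0, -0.21, 1], [-0.1472, 0.0624, 0, 0, 0, -0.25, 1], [-0.1472, 0.0624, 0, 0, 0, -0.25, 1], [-0.1472, 0.0624, 0, 0, 0, -0.25, 1]]]'

```text
time: 10.3
tool_pos: [0.4255, -0.0786, 0.0854]
tcp_rot: [1.824, 2.557, 0.0]
wrist_force: [0.1, 0.4, 0.1]
width: 0.001
grip_force: 0.0
```

>>> play_rows --commands '[[[0, 0, 0, 0, 0, 0, 1], [0, 0, 0, 0, 0, 0, 1], [0, 0, 0, 0, 0, 0, 1], [0, 0, 0, 0, 0, 0, 1], [0, 0, 0, 0, 0, 0, 1], [0, 0, 0, 0, 0, 0, 1]]]'

```text
time: 10.9
tool_pos: [0.4249, -0.0781, 0.0853]
tcp_rot: [1.821, 2.56, -0.0]
wrist_force: [-0.8, -0.6, -0.1]
width: 0.003
grip_force: 0.0
```

```bash
python3 -c "
from h import *
rows([(202.5,.125,.085),(202.5,.07,.085)])"
```

```text
(202.5, 0.125, 0.085) [-0.0007, 0.0001, 0.0005, 0.0, 0.0, -0.001]
(202.5, 0.07, 0.085) [-0.0004, 0.0918, 0.0005, 0.0, 0.0, -0.001]
```

>>> play_rows --commands '[[[0, 0.03, 0, 0, 0, 0, 1], [0, 0.06, 0, 0, 0, 0, 1], [0, 0.091, 0, 0, 0, 0, 1], [0, 0.091, 0, 0, 0, 0, 1]]]'

```text
time: 11.3
tool_pos: [0.4788, -0.0599, 0.0859]
tcp_rot: [1.818, 2.559, 0.002]
wrist_force: [-0.2, -0.0, 1.1]
width: 0.002
grip_force: 0.0
```

>>> play_rows --commands '[[[0.0114, 0.0006, 0, 0, 0, 0.031, 1], [0.0228, 0.0022, 0, 0, 0, 0.0625, 1], [0.0339, 0.005, 0, 0, 0, 0.094, 1], [0.0446, 0.0089, 0, 0, 0, 0.125, 1], [0.055, 0.0138, 0, 0, 0, 0.156, 1], [0.0648, 0.0197, 0, 0, 0, 0.1875, 1], [0.074, 0.0265, 0, 0, 0, 0.219, 1], [0.0825, 0.0342, 0, 0, 0, 0.25, 1]]]'

```text
time: 12.1
tool_pos: [0.4785, -0.0067, 0.085]
tcp_rot: [-2.665, -1.663, 0.002]
wrist_force: [-0.4, -0.1, 0.7]
width: -0.005
grip_force: 0.0
```

>>> play_rows --commands '[[[0, 0, 0, 0, 0, 0, 1], [0, -0.03, 0, 0, 0, 0, 1], [0, -0.06, 0, 0, 0, 0, 1], [0, -0.0917, 0, 0, 0, 0, 1], [0, -0.0917, -0.08, 0, 0, 0, 1], [0, -0.0917, -0.16, 0, 0, 0, 1], [0, -0.0917, -0.2, 0, 0, 0, 1], [0, -0.0917, -0.2, 0, 0, 0, 1]]]'

```text
time: 12.9
tool_pos: [0.4326, 0.0168, 0.21]
tcp_rot: [2.655, 1.669, 0.011]
wrist_force: [-0.1, -0.4, -0.4]
width: -0.006
grip_force: 0.0
```

```bash
python3 -c "
from h import *
a=bot.read_camera('scene');cv2.imwrite('pics/s5.png',cv2.resize(a[140:230,190:310],(600,450)))"
```

```text
(no output)
```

View pics/s5.png

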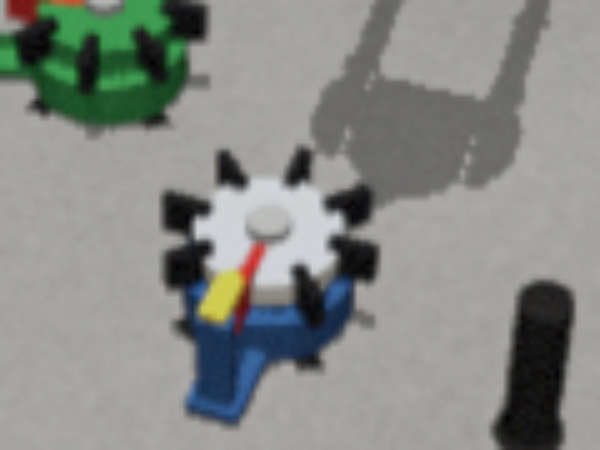

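The red stripe now runs from the hub (265,245) under the yellow pointer (222,297). The wheel is at zero, the counter has not moved and the arm is clear.

>>> play_rows --commands '[[[0, 0, 0, 0, 0, 0, 1], [0, 0, 0, 0, 0, 0, 1], [0, 0, 0, 0, 0, 0, 1]]]'

```text
time: 13.25
tool_pos: [0.4288, 0.0172, 0.2034]
tcp_rot: [-2.66, -1.668, 0.005]
wrist_force: [0.8, 0.2, 1.1]
width: 0.002
grip_force: 0.0
```

```bash
python3 -c "
from h import *
print(bot.finish_job())"
```

```text
the job is handed in; nothing more can be done
None
```

The blue counter is back at zero after four single clicks, with a pause on the last click before zero; in the camera it stands where it was, the arm is clear of everything, and the job was handed in at 13 s (no verdict came back).

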